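# Close the extractor filter box and set the bleed valve two turns open

### The arm

A 7-joint arm with a two-finger parallel gripper is mounted at the origin on the work surface. World frame = base frame: x ahead of the robot, y to its left, z up, the work surface at z = 0. Lengths are in mm, angles in rad, forces in N, time in s.
With the tool pointing down it reaches from about 400 to 875 mm from the base axis. Payload 4.4 kg.
Tool frame: the origin (TCP) lies at the very end of the fingers, on their centre line; the grasp point (between the pads) lies 19 mm behind it; z points along the fingers, y is the line along which they close (so a half turn about z gives the same grasp; the last joint's range is limited). The gripper opens to 85 mm and grips with 20 to 120 N. Pads are 22 mm wide; open, the fingers measure 114 mm over their backs; the gripper's body (76 mm by 85 mm) begins 54 mm behind the grasp point. The pads swing forward as they close: fully open they stand 13 mm farther back than shut.
Start: joints at [-1.232, 0.628, 0.038, 1.517, -0.027, 0.996, -0.02], TCP at [255.971, 597.492, 231.313] pointing down, gripper open.
Joint ranges: [-3.06, 3.06], [-0.37, 2.12], [-1.25, 1.32], [0.18, 2.47], [-1.1, 4.24], [0.23, 1.98], [-2.94, 2.94]. Speed limits (rad/s): [2.57, 2.57, 3.14, 3.14, 3.14, 3.14, 3.14].

### API

Orientations are given as [roll, pitch, yaw] about the fixed x, y, z axes, in that order (R = Rz(yaw) Ry(pitch) Rx(roll)).
In Python, from cell import monitor, viewer, workorder gives the robot as it stands.
- The arm moves only by the tool arm_command, never from a script. Its argument "series" is one flat list of numbers, 5 for each row, row after row: the opening in per cent of the stroke, from 0 (shut) to 100 (fully open), then the shift along the tool's x, y, z in cm, then the turn about the tool's z in degrees. In form: [claw, x, y, z, roll, claw, x, y, z, roll, ...]. A call has exactly 5 rows; each row is the pose to reach, as a shift and turn from the pose commanded when the call began, along the tool's axes at that moment; what a row does not reach only later rows make up. A row lasts 1/12 s, in which the tool goes at most 41.7 mm and 7.16 degrees, less where a joint would pass 70% of its speed; a pose out of reach is approached as far as the arm can. A call with a gripper value outside its range is refused whole. The fingers move at their own pace and stop on an object; the grip force is fixed at half the most. Time passes only in rows, so rows that repeat a pose let the fingers close, or fill a call up. It gives the time, the measured TCP pose, the force, the opening and the grip force at its end, in the units of the state.
- monitor.read_state(): the state, without advancing time (a new reading comes with each control period).
- viewer.get_image(name): name is "scene" or "side" or "wrist"; returns (picture, depth): 420x560x3 uint8, red, green, blue; 420x560 float32, mm along the optical axis (not along the pixel's ray), 0 where there is no reading.
- viewer.camera_model(name): a dict with "mtx" (3x3 intrinsics, pixels), "R" (3x3) and "t" (3): a world point X has camera coordinates R X + t. Camera axes: x right, y down, z forward; pixel columns grow to the right and rows downward; lengths in mm; the calibration is good to about 2 mm. The wrist camera is an equidistant fisheye: a pixel r from the principal point sees the ray r / f radians off the axis. A picture is of the moment at which its call begins: read the wrist's pose just before it. camera_model takes no time and is no camera call; for the wrist camera it gives the pose at the moment of the call.
- workorder.finish_job(): hands the job in; it is judged then, once.
The state is a dict: "clock": time; "qpos": joint angles; "qd": joint speeds; "tau": joint torques, N m; "eef_pos": TCP position; "tool_rot": TCP orientation; "force": force on the tool from outside, world axes, zero at the start; "torque": the same for the moment, N m; "width": finger opening in mm; "gripper_force": force on a finger pad.
Only numpy, scipy, OpenCV 4.12 (cv2) and the standard library are available. Lean on these libraries where they do the work, as an engineer would, in place of code of your own. Each camera call takes 0.05 s, during which the arm holds its last target. There are 200 camera calls.

### The job

The fume extractor at the laser-marking bench has a fresh filter: press the filter box's open lid down until it snaps past its catch and is fully shut. Then take the bleed valve's handwheel by its upright crank handle, turn it clockwise until it is fully closed against its stop, and back it off (anticlockwise) exactly two full turns. Finish there still gripping the crank handle in the fingers, without letting go, with the lid still shut and the other things on the table left where they are.

Things in the scene. Friction and masses are not known exactly. Their poses are not given: they have to be found in the camera images.
- filter_box: fixed aluminium filter box, 160 mm deep (x) x 200 mm wide (y) x 90 mm high, with white pleated filter inside; origin at the centre of its underside; its own -x side is the front with the catch, its own +x side carries the lid's hinge and a black hose stub (to 150 mm from the origin, 65 mm high)
- lid_hinge (a point): on the lid's hinge line, mid-width, at the top of the box's +x wall (80 mm along the box's +x, 90 mm up). The lid's own frame: -x runs from the hinge to the front edge, y along the hinge, z out of its outer face
- lid_front (a point): point on the lid's outer (upper) face, mid-width, 155 mm from the hinge line and 20 mm from the front edge; a good place to press. The lid is a black panel with thin grey ribs, 175 x 206 x 10 mm (the hinge line lies in its inner face), with a 40 mm wide steel tongue hanging 42 mm down inside its front edge
- filter_lid (a joint): lid angle in rad: 0 = fully shut, grows as it opens upward, limit 1.2. A stiff hinge (about 0.3 N m) holds the lid wherever it is left. At about 0.08 rad the tongue meets a spring catch on the box front; about 12 N pressed down near the front edge takes it past (at about 0.05 rad), and it then snaps shut, below 0.02 rad, against a rigid stop
- wheel_axis (a point): on the bleed valve's vertical axis, in the plane of the wheel's rim, 94 mm above the table. The valve: fixed steel body on a round flange with two small pipes, all within 72 mm of the axis; an aluminium three-spoked handwheel, rim 116 mm across to its centre line and 14 mm thick, nothing above the wheel but the crank handle and the hub (to 109 mm)
- valve_wheel (a joint): wheel angle in rad, over several turns: 0 = fully closed against a rigid stop; grows as the wheel is turned anticlockwise seen from above (opening), one turn = 6.283; open limit 18.85. It needs about 3 N sideways at the crank handle to turn and stays where it is left
- crank_handle: upright black crank handle on the wheel's rim, 22 mm in diameter and 56 mm long, from 107 to 163 mm above the table; origin at its centre, half-way up (135 mm above the table), 58 mm from the wheel's axis. It goes round with the wheel and revolves freely on its own pin, so a gripper may hold it at a constant orientation while carrying it round the circle
- key_set: bystander, to be left alone: black holder block 30 x 36 x 30 mm with a fan of steel hex keys lying on the table; origin under the block
- blank_a: bystander: flat steel disc, 34 mm across, 4 mm thick, lying on the table; origin under its centre
- blank_b: bystander: another such steel disc
- tweezers: bystander: steel tweezers, 115 mm long, 8 mm high, lying on the table; origin under the middle
- glasses_case: bystander: black rounded glasses case, 70 x 160 x 50 mm, beyond the task's things; origin under its centre
- lens_cap: bystander: black plastic ring, 84 mm across, 12 mm high, lying flat; origin under its centre
- cleaner: bystander: white closed bottle, 60 mm across, 140 mm high, standing; origin under its centre

How it is judged (in metres and radians):
On the way, in this order (a step that is already met when the one before it is completed fails the run):
1. the lid is pressed past its catch and fully shut (value of joint filter_lid below 0.03 rad), for 0.2 s.
2. the valve is closed to its stop (value of joint valve_wheel below 0.1 rad), for 0.1 s.
At the end, for the whole second after the job is handed in: the lid is fully shut (below 0.03 rad), the valve wheel stands still two turns (12.57 rad) from its closed stop, within 15 degrees (0.26 rad), the fingers still grip the crank handle (over 3 N), and no bystander has been moved by 30 mm or more (value of joint filter_lid below 0.03 rad and value of joint valve_wheel between 12.304 and 12.828 rad and velocity of joint valve_wheel between -0.2 and 0.2 rad/s and contact force between the fingers and crank_handle above 3 N and distance of each of key_set, blank_a, blank_b, tweezers, glasses_case, lens_cap, cleaner from where it was at the start of the episode below 0.03 m); the arm keeps its last pose, push and grip.
It fails at once if a bystander is pushed away or knocked over (distance of any of key_set, blank_a, blank_b, tweezers, glasses_case, lens_cap, cleaner from where it was at the start of the episode above 0.03 m or angle between cleaner's own z axis and vertical above 0.5 rad).
It also fails if it takes over 72 s, if anything falls off the work surface, if the arm or the gripper's body presses on something with over 40 N, if the wrist force passes 120 N, or if a joint passes its speed limit or range.

## Working session

There is one attempt and no reset: what is moved stays moved. The work goes in short steps, Python scripts to look and compute and a tool call to move; the robot and the scene stay as the last step left them, time stands still between calls to the robot, and variables do not carry over. Pictures are saved under pics/ and viewed, at most 10 in all, crops included, and the job is handed in when it is done.

Besides the shell and the picture viewer there is one more tool, called as name(argument=value, ...) on one line, values as JSON. arm_command: Moves the arm, as the interface text tells. Its arguments: {"type":"object","properties":{"series":{"type":"array","items":{"type":"number"}}},"required":["series"]}

```bash
mkdir -p pics; ls; python3 - <<'E'
from cell import monitor, viewer
import cv2,numpy as np
s=monitor.read_state(); print(s)
for n in ["scene","side"]:
    im,d=viewer.get_image(n); cv2.imwrite(f"pics/{n}0.png",im[...,::-1]); np.savez(f"{n}0.npz",im=im,d=d,**viewer.camera_model(n))
    print(n,viewer.camera_model(n))
E
```

```text
pics
{'clock': 0.0, 'qpos': array([-1.23180784,  0.62934651,  0.03845416,  1.51834456, -0.0269822 ,
        0.99633161, -0.02000654]), 'qd': array([-4.37671791e-04,  2.63566088e-04, -4.33591800e-04,  1.44287344e-03,
        5.11873567e-04,  2.40264778e-05, -9.69125637e-04]), 'tau': array([ 6.63680567e-04, -5.63413382e+01,  1.22586530e+00, -1.93443739e+01,
        1.08941988e-02,  1.07522705e-02, -1.40969971e-05]), 'eef_pos': array([255.72464605, 596.90406484, 230.39658448]), 'tool_rot': array([-3.13968156e+00,  4.71351358e-05,  2.73679802e+00]), 'force': array([0.33118328, 0.92093755, 0.81479796]), 'torque': array([-0.04265524, -0.01751544,  0.00792882]), 'gripper_force': 0.0, 'width': 85.43659578243276}
scene {'mtx': array([[524.80327084,   0.        , 280.72143561],
       [  0.        , 524.80327084, 212.06182015],
       [  0.        ,   0.        ,   1.        ]]), 'R': array([[-0.01869468,  0.99979904,  0.00723806],
       [ 0.85749788,  0.01975576, -0.51410806],
       [-0.51414774, -0.00340447, -0.85769488]]), 't': array([   3.69487747, -466.31190813, 1719.22970219])}
side {'mtx': array([[510.72366118,   0.        , 279.48187895],
       [  0.        , 510.72366118, 205.88216532],
       [  0.        ,   0.        ,   1.        ]]), 'R': array([[ 0.87522756, -0.48367751,  0.00572558],
       [-0.35973454, -0.6587713 , -0.6607658 ],
       [ 0.3233694 ,  0.57626075, -0.7505703 ]]), 't': array([-536.06535348,  282.48326308, 1467.30633752])}
```

View pics/scene0.png

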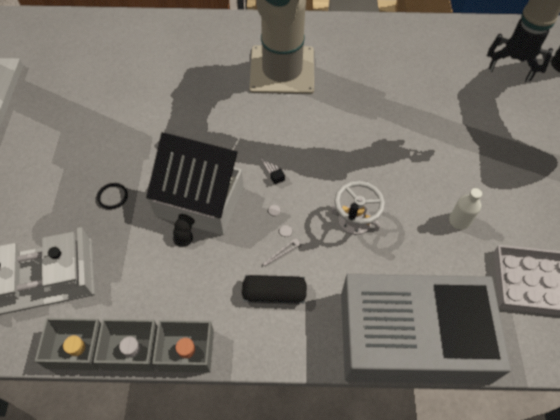

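View pics/side0.png

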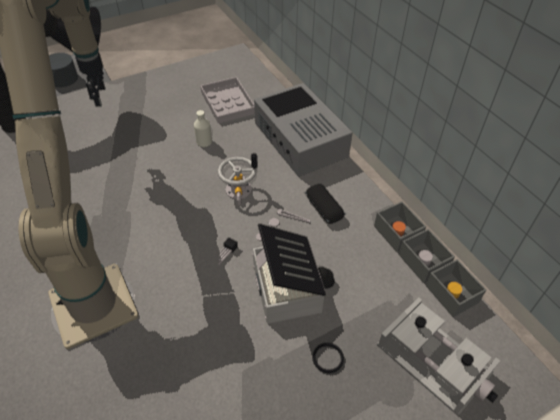

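The scene view shows the open black lid at (195,175), with the hose stub at (183,230). The white wheel is at (360,203), its dark handle near (353,211), and the bottle at (465,210). In the side view the handle is at (254,160) and the lid at (290,260). Next I'll measure these.

```bash
cat > h.py <<'E'
import numpy as np
def cloud(n):
    z=np.load(n+"0.npz"); d=z["d"]; v,u=np.mgrid[:d.shape[0],:d.shape[1]]
    c=np.stack([u,v,np.ones_like(u)],-1)@np.linalg.inv(z["mtx"]).T*d[...,None]
    return z["im"].astype(int),(c-z["t"])@z["R"],d>0,u,v
E
python3 - <<'E'
from h import *
import cv2
for n,wb,lb in [("scene",(325,395,175,245),(140,245,130,250)),("side",(210,265,145,205),(250,340,215,325))]:
    im,P,ok,u,v=cloud(n)
    box=lambda b:ok&(u>=b[0])&(u<b[1])&(v>=b[2])&(v<b[3])
    r=box(wb)&(abs(P[...,2]-99)<9); p=P[r]
    # rim circle: fit algebraic on outer hull
    h=cv2.convexHull(p[:,:2].astype(np.float32))
    (c,rad)=cv2.minEnclosingCircle(h); print(n,"wheel",r.sum(),np.round(c),rad,"bbox",p.min(0).round(),p.max(0).round())
    k=box(wb)&(P[...,2]>115)&(P[...,2]<175); q=P[k]; print("handle",k.sum(),np.median(q,0).round(1),q.min(0).round(),q.max(0).round(),"px",np.median(u[k]),np.median(v[k]))
    L=box(lb)&(P[...,2]>95)&(im.max(-1)<60); q=P[L]
    c0=np.median(q,0)
    for _ in range(4):
        c0=q.mean(0); w=np.linalg.svd(q-c0,full_matrices=False)[2][2]; q=q[abs((q-c0)@w)<5]
    w*=np.sign(w[2]); hull=cv2.minAreaRect(q[:,:2].astype(np.float32))
    print("lid",L.sum(),len(q),"mean",c0.round(1),"normal",w.round(3),"tilt",np.arccos(w[2]).round(3),"zr",np.percentile(q[:,2],[1,99]).round(), "hdir yaw",np.arctan2(-w[1],-w[0]).round(3))
    e=np.array([np.linalg.norm(w[:2]),0,0]); y=np.cross(w,[0,0,1]);y/=np.linalg.norm(y); x=np.cross(y,w)
    a=(q-c0)@x; b=(q-c0)@y; print(" x",x.round(3),np.percentile(a,[.5,99.5]).round(),"y",y.round(3),np.percentile(b,[.5,99.5]).round())
    for nm,bb in [("box wall z80-95",(0,0))]:
        m=ok&(abs(P[...,2]-85)<8)&(abs(P[...,0]-c0[0])<200)&(abs(P[...,1]-c0[1])<200); print(" box rim",m.sum(),cv2.minAreaRect(P[m][:,:2].astype(np.float32)))
E
```

```text
scene wheel 858 [567. 207.] 65.78913116455078 bbox [501. 143.  90.] [631. 271. 108.]
handle 134 [625.2 181.5 150.6] [609. 172. 115.] [630. 193. 166.] px 353.0 211.0
lid 4545 4302 mean [ 526.7 -219.5  149.4] normal [ 0.547 -0.16   0.821] tilt 0.607 zr [100. 197.] hdir yaw 2.857
 x [-0.788  0.231  0.57 ] [-87.  83.] y [-0.281 -0.96   0.   ] [-98. 102.]
 box rim 243 ((570.3021240234375, -193.9346160888672), (132.8007049560547, 254.7586669921875), 25.342098236083984)
side wheel 483 [566. 206.] 68.3481216430664 bbox [499. 140.  90.] [624. 270. 108.]
handle 89 [614.1 177.  142.5] [606. 166. 115.] [626. 190. 167.] px 254.0 160.0
lid 2513 2477 mean [ 518.  -231.9  153. ] normal [ 0.548 -0.161  0.821] tilt 0.608 zr [100. 199.] hdir yaw 2.856
 x [-0.787  0.231  0.572] [-94.  81.] y [-0.282 -0.96   0.   ] [-107.   93.]
 box rim 358 ((516.3846435546875, -222.5735626220703), (203.85081481933594, 168.66537475585938), 73.07645416259766)
```

Both views agree:
- **Wheel:** axis about (566,206), handle about (619,181).
- **Lid:** angle 0.607, hinge about (590,-243,90), box yaw about -0.285. That puts lid_front at about (473,-208,187) now and (441,-199,100) when shut.

Sizes and heights match the description. I'll move over with the fingers shut.

arm_command(series=[0, -38, -27, 0, 0, 0, -38, -27, 0, 0, 0, -38, -27, 0, 0, 0, -38, -27, 0, 0, 0, -38, -27, 0, 0])

```text
clock: 0.52
eef_pos: [365.0, 417.7, 231.0]
tool_rot: [-3.141, -0.0, 2.737]
force: [1.1, 0.1, 1.1]
width: 25.5
gripper_force: 0.0
```

```bash
cat > go.py <<'E'
import sys,numpy as np
from scipy.spatial.transform import Rotation as Ro
from cell import monitor
s=monitor.read_state(); R=Ro.from_euler("xyz",s["tool_rot"])
print(s["clock"],s["eef_pos"].round(1),s["tool_rot"].round(3),"F",s["force"].round(1),s["width"],s["gripper_force"],"q",s["qpos"].round(2))
if len(sys.argv)>3: print("shift cm",(R.inv().apply(np.array(sys.argv[1:4],float)-s["eef_pos"])/10).round(2))
E
python3 go.py 500 200 230
```

```text
0.5167 [365.  417.7 231. ] [-3.141 -0.     2.737] F [1.1 0.1 1.1] 25.493432884682168 0.0 q [-0.93  0.49  0.04  1.79 -0.02  0.86  0.29]
shift cm [-20.97 -14.7    0.11]
```

arm_command(series=[0, -21, -14.7, 0, 0, 0, -21, -14.7, 0, 0, 0, -21, -14.7, 0, 0, 0, -21, -14.7, 0, 0, 0, -21, -14.7, 0, 0])

```text
clock: 0.93
eef_pos: [474.8, 240.7, 231.1]
tool_rot: [-3.141, -0.0, 2.737]
force: [-0.7, 0.3, -0.9]
width: 0.2
gripper_force: 0.0
```

```bash
python3 go.py 466 -206 225
```

```text
0.9333 [474.8 240.7 231.1] [-3.141 -0.     2.737] F [-0.7  0.3 -0.9] 0.15683790113153867 0.0 q [-0.56  0.46  0.05  1.85 -0.03  0.84  0.68]
shift cm [-16.77 -41.41   0.62]
```

arm_command(series=[0, -1.5, -3.8, 0, 0, 0, -3, -7.6, 0, 0, 0, -4.5, -11.4, 0, 0, 0, -6, -15.2, 0, 0, 0, -7.5, -19, 0, 0])

```text
clock: 1.35
eef_pos: [467.8, 36.5, 231.1]
tool_rot: [-3.141, -0.0, 2.737]
force: [0.8, -0.4, -0.8]
width: -0.1
gripper_force: 0.0
```

arm_command(series=[0, -1.5, -3.8, 0, 0, 0, -3, -7.6, 0, 0, 0, -4.5, -11.4, 0, 0, 0, -6, -15.2, 0, 0, 0, -7.5, -19, 0, 0])

```text
clock: 1.77
eef_pos: [461.9, -167.6, 231.2]
tool_rot: [3.142, -0.0, 2.737]
force: [1.4, 0.3, 0.3]
width: -0.3
gripper_force: 0.0
```

```bash
python3 go.py 466 -206 200
```

```text
1.7667 [ 461.9 -167.6  231.2] [ 3.142 -0.     2.737] F [1.4 0.3 0.3] -0.3019298659856133 0.0 q [ 0.22  0.41  0.1   1.95 -0.06  0.79  1.52]
shift cm [-1.89 -3.37  3.12]
```

arm_command(series=[0, -1, -1.7, 0, 0, 0, -2.1, -3.4, 0, 0, 0, -2.1, -3.4, 1.5, 0, 0, -2.1, -3.4, 3, 0, 0, -2, -3.4, 4.5, 0])

```text
clock: 2.18
eef_pos: [467.6, -205.6, 185.7]
tool_rot: [-3.142, 0.001, 2.735]
force: [0.1, 0.7, 1.4]
width: 0.1
gripper_force: 0.6
```

arm_command(series=[0, 0.4, 0, 0.8, 0, 0, 0.8, -0.1, 1.6, 0, 0, 1.2, -0.2, 2.4, 0, 0, 1.6, -0.2, 3.2, 0, 0, 1.9, -0.2, 4, 0])

```text
clock: 2.6
eef_pos: [449.2, -199.3, 145.8]
tool_rot: [-3.141, 0.0, 2.737]
force: [0.5, -1.4, 0.6]
width: 0.2
gripper_force: 0.4
```

```bash
python3 go.py 441 -199 100
```

```text
2.6 [ 449.2 -199.3  145.8] [-3.141  0.     2.737] F [ 0.5 -1.4  0.6] 0.16093160299019485 0.43148989632207313 q [ 0.3   0.54  0.09  2.04 -0.08  0.57  1.61]
shift cm [ 0.77 -0.29  4.58]
```

arm_command(series=[0, 0.3, 0, 0.8, 0, 0, 0.5, -0.1, 1.6, 0, 0, 0.6, -0.2, 2.4, 0, 0, 0.7, -0.2, 3, 0, 0, 0.7, -0.2, 3.6, 0])

```text
clock: 3.02
eef_pos: [441.0, -197.9, 110.1]
tool_rot: [3.141, -0.002, 2.737]
force: [-4.9, 2.9, 20.9]
width: -0.2
gripper_force: 10.0
```

arm_command(series=[0, 0, 0, 0.2, 0, 0, 0, 0, 0.4, 0, 0, 0, 0, 0.6, 0, 0, 0, 0, 0.8, 0, 0, 0, 0, 1, 0])

```text
clock: 3.43
eef_pos: [441.5, -198.2, 100.1]
tool_rot: [-3.142, -0.001, 2.737]
force: [-5.2, 1.8, 25.6]
width: 0.4
gripper_force: 12.8
```

```bash
python3 go.py 441 -199 100; python3 - <<'E'
from cell import viewer
import cv2
im,d=viewer.get_image("side"); cv2.imwrite("pics/side1.png",cv2.resize(im[180:360,200:400,::-1],None,fx=3,fy=3))
E
```

```text
3.4333 [ 441.5 -198.2  100.1] [-3.142e+00 -1.000e-03  2.737e+00] F [-5.2  1.8 25.6] 0.3779630235067351 12.836709612311097 q [ 0.32  0.61  0.07  2.09 -0.09  0.44  1.62]
shift cm [ 0.01 -0.1   0.01]
```

View pics/side1.png

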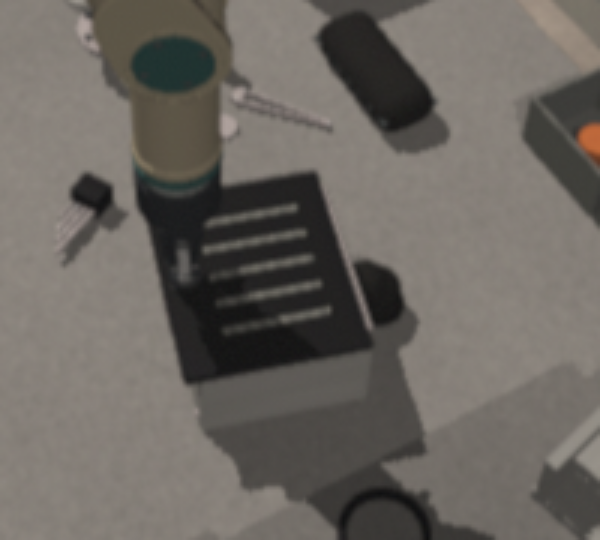

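The crop shows the lid lying flat on the box, from (150,215) to (370,345), with the fingers at about (185,265). I'll press 3 mm further to confirm it is on the stop and gauge the arm's stiffness.

arm_command(series=[0, 0, 0, 0.1, 0, 0, 0, 0, 0.2, 0, 0, 0, 0, 0.3, 0, 0, 0, 0, 0.3, 0, 0, 0, 0, 0.3, 0])

```text
clock: 3.9
eef_pos: [441.5, -198.2, 99.8]
tool_rot: [3.141, -0.0, 2.736]
force: [-8.0, 3.8, 36.6]
width: -0.4
gripper_force: 17.8
```

arm_command(series=[0, 0, 0, -2, 0, 0, 0, 0, -5, 0, 0, 0, 0, -8, 0, 0, 0, 0, -10.5, 0, 0, 0, 0, -10.5, 0])

```text
clock: 4.32
eef_pos: [445.3, -199.8, 206.4]
tool_rot: [3.141, 0.01, 2.737]
force: [0.7, -0.8, -0.6]
width: 0.3
gripper_force: 0.0
```

```bash
python3 - <<'E'
from cell import viewer
import numpy as np
im,d=viewer.get_image("side"); np.savez("side0.npz",im=im,d=d,**viewer.camera_model("side"))
from h import *
im,P,ok,u,v=cloud("side")
H=np.array([590,-242.6]);f=np.array([-.96,.28]);g=np.array([-.28,-.96])
D=P[...,:2]-H; a=D@f; b=D@g
for lo in (20,60,100,130,150,):
  m=ok&(a>lo)&(a<lo+20)&(b>20)&(b<95)&(P[...,2]>60)&(P[...,2]<140); print(lo,m.sum(),np.median(P[m][:,2]).round(1) if m.any() else '')
E
python3 go.py 525 100 225
```

```text
20 170 100.5
60 166 100.6
100 175 100.7
130 176 100.4
150 178 100.5
4.3667 [ 444.2 -199.2  204.4] [3.141 0.006 2.737] F [0.1 0.6 0.1] -0.23741326850234082 0.0 q [ 0.29  0.43  0.1   2.   -0.07  0.7   1.6 ]
shift cm [ 4.35 30.68 -2.08]
```

The lid outer face is flat at z = 100.5 everywhere, so it is shut. Vertical stiffness is about 4 N/mm. Handle centre is about (618,180), 58 mm from the axis, which fits. Going there with the gripper open.

```bash
python3 go.py 618 180 205; python3 - <<'E'
import numpy as np
c=np.array([566.5,206.5]);y=2.737;tx=np.array([np.cos(y),np.sin(y)]);ty=np.array([np.sin(y),-np.cos(y)])
pt=lambda a:c+58*np.array([np.cos(np.radians(a)),np.sin(np.radians(a))])
a0=-27.2
for k in range(15):
    s=a0-24*k
    o=[]
    for i in range(1,6):
        d=(pt(s-4.8*i)-pt(s))/10; o+=[f"({d@tx:.2f}, {d@ty:.2f})"]
    print(k,round(s,1),*o)
E
```

```text
4.3667 [ 444.2 -199.2  204.4] [3.141 0.006 2.737] F [0.1 0.6 0.1] -0.23741326850234082 0.0 q [ 0.29  0.43  0.1   2.   -0.07  0.7   1.6 ]
shift cm [-1.04e+00  4.17e+01 -4.00e-02]
0 -27.2 (0.05, -0.48) (0.15, -0.96) (0.28, -1.43) (0.46, -1.88) (0.67, -2.32)
1 -51.2 (0.25, -0.42) (0.53, -0.82) (0.84, -1.19) (1.18, -1.53) (1.55, -1.85)
2 -75.2 (0.40, -0.28) (0.81, -0.53) (1.25, -0.74) (1.70, -0.92) (2.17, -1.06)
3 -99.2 (0.48, -0.10) (0.96, -0.15) (1.44, -0.17) (1.93, -0.15) (2.41, -0.08)
4 -123.2 (0.47, 0.10) (0.94, 0.25) (1.39, 0.43) (1.82, 0.65) (2.24, 0.90)
5 -147.2 (0.39, 0.29) (0.76, 0.61) (1.09, 0.96) (1.40, 1.33) (1.67, 1.74)
6 -171.2 (0.24, 0.42) (0.44, 0.86) (0.61, 1.32) (0.74, 1.79) (0.82, 2.27)
7 -195.2 (0.05, 0.48) (0.05, 0.97) (0.02, 1.45) (-0.05, 1.93) (-0.17, 2.41)
8 -219.2 (-0.15, 0.46) (-0.34, 0.91) (-0.57, 1.34) (-0.84, 1.74) (-1.13, 2.13)
9 -243.2 (-0.33, 0.36) (-0.68, 0.69) (-1.07, 0.99) (-1.47, 1.25) (-1.90, 1.48)
10 -267.2 (-0.45, 0.19) (-0.91, 0.35) (-1.38, 0.47) (-1.86, 0.55) (-2.34, 0.58)
11 -291.2 (-0.49, -0.00) (-0.97, -0.05) (-1.45, -0.13) (-1.92, -0.26) (-2.37, -0.42)
12 -315.2 (-0.44, -0.20) (-0.87, -0.44) (-1.27, -0.71) (-1.65, -1.01) (-2.00, -1.35)
13 -339.2 (-0.32, -0.36) (-0.61, -0.75) (-0.87, -1.16) (-1.09, -1.60) (-1.28, -2.05)
14 -363.2 (-0.15, -0.46) (-0.25, -0.94) (-0.32, -1.42) (-0.35, -1.90) (-0.33, -2.39)
```

arm_command(series=[100, -0.1, 4.1, 0, 0, 100, -0.2, 8.2, 0, 0, 100, -0.3, 12.3, 0, 0, 100, -0.4, 16.4, 0, 0, 100, -0.5, 20.5, 0, 0])

```text
clock: 4.78
eef_pos: [527.5, -10.0, 200.9]
tool_rot: [-3.141, -0.002, 2.736]
force: [0.3, -1.2, -0.1]
width: 60.4
gripper_force: 0.0
```

arm_command(series=[100, -0.1, 4.1, 0, 0, 100, -0.2, 8.2, 0, 0, 100, -0.3, 12.3, 0, 0, 100, -0.4, 16.4, 0, 0, 100, -0.5, 20.5, 0, 0])

```text
clock: 5.2
eef_pos: [612.7, 176.6, 200.3]
tool_rot: [-3.14, -0.002, 2.737]
force: [1.0, -0.5, -0.1]
width: 85.2
gripper_force: 0.0
```

```bash
python3 go.py 618 180 122; python3 - <<'E'
from cell import viewer
import cv2
im,d=viewer.get_image("wrist"); cv2.imwrite("pics/w1.png",im[...,::-1])
E
```

```text
5.2 [612.7 176.6 200.3] [-3.140e+00 -2.000e-03  2.737e+00] F [ 1.  -0.5 -0.1] 85.24408345057 0.0 q [-0.39  0.65  0.11  1.59 -0.08  0.92  0.91]
shift cm [-0.36  0.53  7.83]
```

View pics/w1.png

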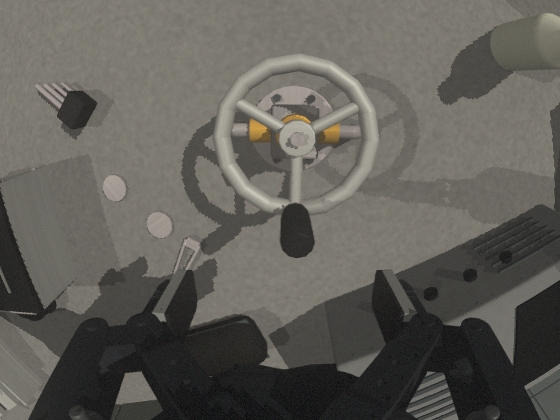

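The wrist view shows the wheel (hub at (298,140)) with the handle from (292,207) to (297,245), near the middle between the fingers (about 175 and 390). I'll descend and close.

arm_command(series=[100, -0.2, 0.3, 1.5, 0, 100, -0.4, 0.5, 3.5, 0, 100, -0.4, 0.5, 5.5, 0, 100, -0.4, 0.5, 7.5, 0, 100, -0.4, 0.5, 7.8, 0])

```text
clock: 5.67
eef_pos: [615.1, 176.7, 119.0]
tool_rot: [-3.136, -0.007, 2.737]
force: [-1.1, -0.7, -0.3]
width: 85.4
gripper_force: 0.0
```

arm_command(series=[0, 0, 0, 0, 0, 0, 0, 0, 0, 0, 0, 0, 0, 0, 0, 0, 0, 0, 0, 0, 0, 0, 0, 0, 0])

```text
clock: 6.08
eef_pos: [619.5, 178.3, 125.6]
tool_rot: [3.139, 0.002, 2.737]
force: [1.3, 2.8, 1.8]
width: 25.5
gripper_force: 1.7
```

arm_command(series=[0, 0, 0, 0, 0, 0, 0, 0, 0, 0, 0, 0, 0, 0, 0, 0, 0, 0, 0, 0, 0, 0, 0, 0, 0])

```text
clock: 6.5
eef_pos: [619.7, 178.6, 125.9]
tool_rot: [3.139, 0.002, 2.737]
force: [0.1, 1.4, 5.6]
width: 20.7
gripper_force: 58.5
```

```bash
python3 go.py 618 180 122; python3 - <<'E'
from cell import viewer
import cv2
im,d=viewer.get_image("wrist"); cv2.imwrite("pics/w2.png",im[...,::-1])
E
```

```text
6.5 [619.7 178.6 125.9] [3.139e+00 2.000e-03 2.737e+00] F [0.1 1.4 5.6] 20.654682955700853 58.530917081516236 q [-0.38  0.74  0.09  1.63 -0.09  0.77  0.92]
shift cm [0.21 0.06 0.39]
```

View pics/w2.png

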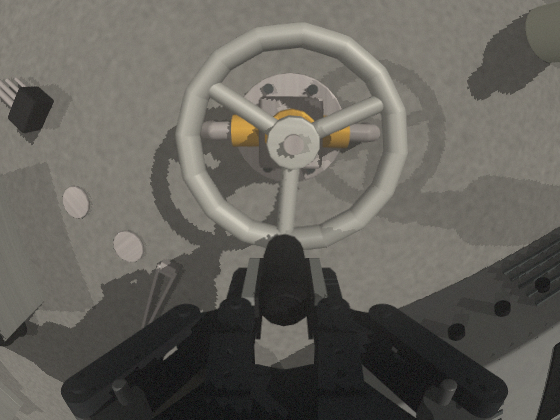

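The wrist view shows the handle held between the pads at (285,285), at 58 N. Now clockwise in 24° steps, watching the force.

arm_command(series=[0, 0.05, -0.48, 0, 0, 0, 0.15, -0.96, 0, 0, 0, 0.28, -1.43, 0, 0, 0, 0.46, -1.88, 0, 0, 0, 0.67, -2.32, 0, 0])

```text
clock: 6.97
eef_pos: [604.5, 160.3, 125.9]
tool_rot: [3.138, 0.003, 2.737]
force: [1.3, 3.6, 6.4]
width: 20.3
gripper_force: 58.9
```

arm_command(series=[0, 0.25, -0.42, 0, 0, 0, 0.53, -0.82, 0, 0, 0, 0.84, -1.19, 0, 0, 0, 1.18, -1.53, 0, 0, 0, 1.55, -1.85, 0, 0])

```text
clock: 7.38
eef_pos: [583.3, 149.6, 125.9]
tool_rot: [3.137, 0.003, 2.737]
force: [2.7, 4.0, 5.9]
width: 20.4
gripper_force: 58.9
```

arm_command(series=[0, 0.4, -0.28, 0, 0, 0, 0.81, -0.53, 0, 0, 0, 1.25, -0.74, 0, 0, 0, 1.7, -0.92, 0, 0, 0, 2.17, -1.06, 0, 0])

```text
clock: 7.8
eef_pos: [559.9, 148.3, 125.9]
tool_rot: [3.137, 0.005, 2.737]
force: [3.5, 2.6, 4.8]
width: 20.1
gripper_force: 58.8
```

arm_command(series=[0, 0.48, -0.1, 0, 0, 0, 0.96, -0.15, 0, 0, 0, 1.44, -0.17, 0, 0, 0, 1.93, -0.15, 0, 0, 0, 2.41, -0.08, 0, 0])

```text
clock: 8.22
eef_pos: [537.9, 156.3, 125.9]
tool_rot: [3.137, 0.006, 2.736]
force: [3.6, 2.5, 4.8]
width: 20.2
gripper_force: 58.8
```

arm_command(series=[0, 0.47, 0.1, 0, 0, 0, 0.94, 0.25, 0, 0, 0, 1.39, 0.43, 0, 0, 0, 1.82, 0.65, 0, 0, 0, 2.24, 0.9, 0, 0])

```text
clock: 8.63
eef_pos: [520.9, 172.4, 125.9]
tool_rot: [3.138, 0.006, 2.736]
force: [4.2, -0.8, 6.6]
width: 20.7
gripper_force: 58.9
```

arm_command(series=[0, 0.39, 0.29, 0, 0, 0, 0.76, 0.61, 0, 0, 0, 1.09, 0.96, 0, 0, 0, 1.4, 1.33, 0, 0, 0, 1.67, 1.74, 0, 0])

```text
clock: 9.05
eef_pos: [511.5, 194.0, 125.8]
tool_rot: [3.14, 0.004, 2.735]
force: [2.1, -3.9, 8.7]
width: 20.3
gripper_force: 59.2
```

arm_command(series=[0, 0.24, 0.42, 0, 0, 0, 0.44, 0.86, 0, 0, 0, 0.61, 1.32, 0, 0, 0, 0.74, 1.79, 0, 0, 0, 0.82, 2.27, 0, 0])

```text
clock: 9.47
eef_pos: [511.6, 217.9, 125.8]
tool_rot: [-3.141, 0.002, 2.735]
force: [-1.4, -3.2, 12.2]
width: 20.5
gripper_force: 59.4
```

arm_command(series=[0, 0.05, 0.48, 0, 0, 0, 0.05, 0.97, 0, 0, 0, 0.02, 1.45, 0, 0, 0, -0.05, 1.93, 0, 0, 0, -0.17, 2.41, 0, 0])

```text
clock: 9.88
eef_pos: [521.7, 240.1, 125.8]
tool_rot: [-3.141, -0.0, 2.736]
force: [-2.8, -0.9, 13.2]
width: 20.1
gripper_force: 59.5
```

arm_command(series=[0, -0.15, 0.46, 0, 0, 0, -0.34, 0.91, 0, 0, 0, -0.57, 1.34, 0, 0, 0, -0.84, 1.74, 0, 0, 0, -1.13, 2.13, 0, 0])

```text
clock: 10.3
eef_pos: [540.1, 256.4, 125.8]
tool_rot: [3.141, -0.001, 2.737]
force: [-3.1, 0.7, 12.3]
width: 20.7
gripper_force: 59.5
```

arm_command(series=[0, -0.33, 0.36, 0, 0, 0, -0.68, 0.69, 0, 0, 0, -1.07, 0.99, 0, 0, 0, -1.47, 1.25, 0, 0, 0, -1.9, 1.48, 0, 0])

```text
clock: 10.72
eef_pos: [563.5, 263.5, 125.8]
tool_rot: [3.14, -0.001, 2.738]
force: [-3.2, 2.5, 10.2]
width: 20.4
gripper_force: 59.3
```

arm_command(series=[0, -0.45, 0.19, 0, 0, 0, -0.91, 0.35, 0, 0, 0, -1.38, 0.47, 0, 0, 0, -1.86, 0.55, 0, 0, 0, -2.34, 0.58, 0, 0])

```text
clock: 11.13
eef_pos: [587.8, 260.4, 125.9]
tool_rot: [3.138, -0.0, 2.738]
force: [-1.0, 3.8, 9.0]
width: 20.8
gripper_force: 59.1
```

arm_command(series=[0, -0.49, 0, 0, 0, 0, -0.97, -0.05, 0, 0, 0, -1.45, -0.13, 0, 0, 0, -1.92, -0.26, 0, 0, 0, -2.37, -0.42, 0, 0])

```text
clock: 11.55
eef_pos: [608.7, 247.4, 125.9]
tool_rot: [3.137, 0.001, 2.738]
force: [0.4, 4.8, 7.0]
width: 20.2
gripper_force: 59.0
```

arm_command(series=[0, -0.44, -0.2, 0, 0, 0, -0.87, -0.44, 0, 0, 0, -1.27, -0.71, 0, 0, 0, -1.65, -1.01, 0, 0, 0, -2, -1.35, 0, 0])

```text
clock: 11.97
eef_pos: [622.4, 226.8, 125.9]
tool_rot: [3.137, 0.002, 2.738]
force: [1.2, 3.6, 5.8]
width: 20.5
gripper_force: 58.9
```

arm_command(series=[0, -0.32, -0.36, 0, 0, 0, -0.61, -0.75, 0, 0, 0, -0.87, -1.16, 0, 0, 0, -1.09, -1.6, 0, 0, 0, -1.28, -2.05, 0, 0])

```text
clock: 12.38
eef_pos: [626.3, 202.1, 125.9]
tool_rot: [3.138, 0.003, 2.737]
force: [1.6, 3.5, 5.7]
width: 20.1
gripper_force: 58.9
```

arm_command(series=[0, -0.15, -0.46, 0, 0, 0, -0.25, -0.94, 0, 0, 0, -0.32, -1.42, 0, 0, 0, -0.35, -1.9, 0, 0, 0, -0.33, -2.39, 0, 0])

```text
clock: 12.8
eef_pos: [621.3, 182.0, 126.1]
tool_rot: [3.132, 0.005, 2.737]
force: [9.0, 15.4, -3.0]
width: 20.0
gripper_force: 58.8
```

The force jumped to 18 N and the arm lags about 4 mm, so this looks like the stop. I'll press 5 mm more to confirm.

arm_command(series=[0, 0.02, -0.25, 0, 0, 0, 0.05, -0.5, 0, 0, 0, 0.05, -0.5, 0, 0, 0, 0.05, -0.5, 0, 0, 0, 0.05, -0.5, 0, 0])

```text
clock: 13.22
eef_pos: [621.4, 182.0, 126.1]
tool_rot: [3.125, 0.008, 2.741]
force: [11.3, 15.3, -4.1]
width: 20.3
gripper_force: 59.2
```

```bash
python3 go.py; python3 - <<'E'
import numpy as np
c=np.array([566.5,206.5]);y=2.737;tx=np.array([np.cos(y),np.sin(y)]);ty=np.array([np.sin(y),-np.cos(y)])
pt=lambda a:c+58*np.array([np.cos(np.radians(a)),np.sin(np.radians(a))])
print(np.degrees(np.arctan2(182-206.5,621.3-566.5)))
a0=-32
for k in range(4):
    s=a0+90*k; print(k,s,[f"({(pt(s+18*i)-pt(s))@tx/10:.2f}, {(pt(s+18*i)-pt(s))@ty/10:.2f})" for i in range(1,6)])
E
```

```text
13.2167 [621.4 182.  126.1] [3.125 0.008 2.741] F [11.3 15.3 -4.1] 20.266549036429623 59.21659576124512 q [-0.38  0.74  0.09  1.64 -0.1   0.75  0.93]
-24.08847746124471
0 -32 ['(0.01, 1.81)', '(0.57, 3.54)', '(1.64, 5.00)', '(3.11, 6.07)', '(4.84, 6.62)']
1 58 ['(1.81, -0.01)', '(3.54, -0.57)', '(5.00, -1.64)', '(6.07, -3.11)', '(6.62, -4.84)']
2 148 ['(-0.01, -1.81)', '(-0.57, -3.54)', '(-1.64, -5.00)', '(-3.11, -6.07)', '(-4.84, -6.62)']
3 238 ['(-1.81, 0.01)', '(-3.54, 0.57)', '(-5.00, 1.64)', '(-6.07, 3.11)', '(-6.62, 4.84)']
```

The arm didn't move and the wheel holds firm, so this is the stop, with the TCP at (621.4,182.0). Backing off two turns in 90° calls.

arm_command(series=[0, 0.01, 1.81, 0, 0, 0, 0.57, 3.54, 0, 0, 0, 1.64, 5.0, 0, 0, 0, 3.11, 6.07, 0, 0, 0, 4.84, 6.62, 0, 0])

```text
clock: 13.63
eef_pos: [601.5, 253.5, 125.9]
tool_rot: [3.137, 0.007, 2.736]
force: [3.7, -0.8, 6.2]
width: 20.5
gripper_force: 60.5
```

arm_command(series=[0, 1.81, -0.01, 0, 0, 0, 3.54, -0.57, 0, 0, 0, 5.0, -1.64, 0, 0, 0, 6.07, -3.11, 0, 0, 0, 6.62, -4.84, 0, 0])

```text
clock: 14.05
eef_pos: [519.1, 236.4, 125.9]
tool_rot: [3.136, 0.005, 2.739]
force: [6.1, 0.2, 3.7]
width: 20.5
gripper_force: 60.3
```

arm_command(series=[0, -0.01, -1.81, 0, 0, 0, -0.57, -3.54, 0, 0, 0, -1.64, -5.0, 0, 0, 0, -3.11, -6.07, 0, 0, 0, -4.84, -6.62, 0, 0])

```text
clock: 14.47
eef_pos: [537.2, 156.6, 125.9]
tool_rot: [3.136, 0.002, 2.738]
force: [2.4, 10.4, 4.2]
width: 20.3
gripper_force: 60.7
```

arm_command(series=[0, -1.81, 0.01, 0, 0, 0, -3.54, 0.57, 0, 0, 0, -5.0, 1.64, 0, 0, 0, -6.07, 3.11, 0, 0, 0, -6.62, 4.84, 0, 0])

```text
clock: 14.88
eef_pos: [615.8, 172.1, 125.8]
tool_rot: [-3.14, -0.002, 2.735]
force: [-6.5, -0.1, 13.0]
width: 20.2
gripper_force: 61.4
```

arm_command(series=[0, 0.01, 1.81, 0, 0, 0, 0.57, 3.54, 0, 0, 0, 1.64, 5.0, 0, 0, 0, 3.11, 6.07, 0, 0, 0, 4.84, 6.62, 0, 0])

```text
clock: 15.3
eef_pos: [601.5, 253.4, 126.0]
tool_rot: [3.137, 0.007, 2.736]
force: [3.5, -0.8, 5.4]
width: 20.5
gripper_force: 60.7
```

arm_command(series=[0, 1.81, -0.01, 0, 0, 0, 3.54, -0.57, 0, 0, 0, 5.0, -1.64, 0, 0, 0, 6.07, -3.11, 0, 0, 0, 6.62, -4.84, 0, 0])

```text
clock: 15.72
eef_pos: [519.1, 236.4, 125.9]
tool_rot: [3.136, 0.005, 2.739]
force: [7.6, 0.2, 3.3]
width: 19.9
gripper_force: 60.5
```

arm_command(series=[0, -0.01, -1.81, 0, 0, 0, -0.57, -3.54, 0, 0, 0, -1.64, -5.0, 0, 0, 0, -3.11, -6.07, 0, 0, 0, -4.84, -6.62, 0, 0])

```text
clock: 16.13
eef_pos: [537.3, 156.6, 125.9]
tool_rot: [3.136, 0.002, 2.738]
force: [1.5, 10.7, 4.0]
width: 20.4
gripper_force: 60.7
```

arm_command(series=[0, -1.81, 0.01, 0, 0, 0, -3.54, 0.57, 0, 0, 0, -5.0, 1.64, 0, 0, 0, -6.07, 3.11, 0, 0, 0, -6.62, 4.84, 0, 0])

```text
clock: 16.55
eef_pos: [615.8, 172.1, 125.8]
tool_rot: [-3.14, -0.002, 2.735]
force: [-5.5, 0.1, 13.5]
width: 20.5
gripper_force: 61.4
```

```bash
python3 go.py 621.4 182 125.8
```

```text
16.55 [615.8 172.1 125.8] [-3.140e+00 -2.000e-03  2.735e+00] F [-5.5  0.1 13.5] 20.54683946773043 61.42384112114087 q [-0.37  0.74  0.09  1.64 -0.09  0.77  0.92]
shift cm [-0.13  1.13 -0.  ]
```

arm_command(series=[0, 0, 0.4, 0, 0, 0, -0.1, 0.8, 0, 0, 0, -0.1, 1.1, 0, 0, 0, -0.1, 1.1, 0, 0, 0, -0.1, 1.1, 0, 0])

```text
clock: 16.97
eef_pos: [621.7, 182.7, 125.9]
tool_rot: [3.141, 0.001, 2.737]
force: [-0.9, 0.3, 8.6]
width: 20.3
gripper_force: 61.1
```

```bash
python3 go.py 621.4 182 125.8; python3 - <<'E'
from cell import viewer
import cv2
im,d=viewer.get_image("wrist"); cv2.imwrite("pics/w3.png",im[...,::-1])
im,d=viewer.get_image("scene"); cv2.imwrite("pics/s3.png",im[...,::-1])
E
```

```text
16.9667 [621.7 182.7 125.9] [3.141e+00 1.000e-03 2.737e+00] F [-0.9  0.3  8.6] 20.330553630632895 61.08017428312451 q [-0.38  0.75  0.09  1.62 -0.09  0.78  0.91]
shift cm [-0.   -0.07  0.01]
```

View pics/w3.png

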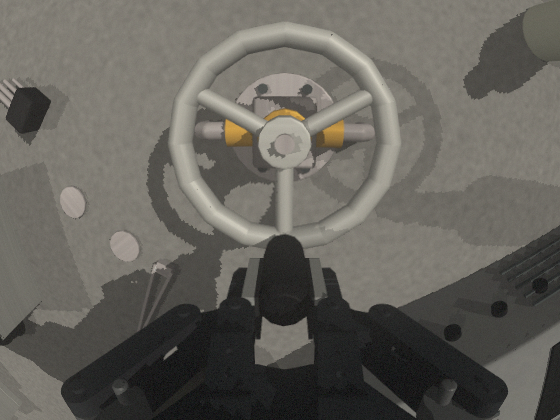

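View pics/s3.png

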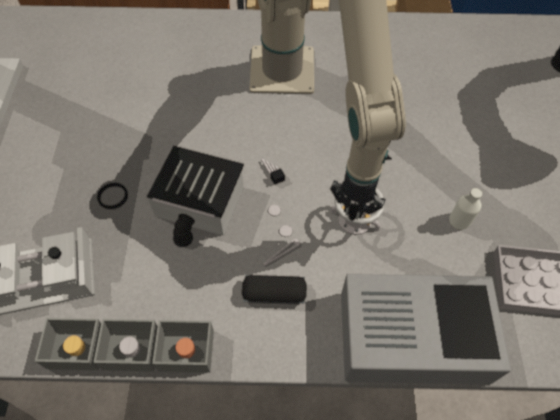

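The handle is gripped at (285,285) in the wrist view and the wheel is back at the stop's angle plus two turns. In the scene view the lid is shut at (198,180) and the bystanders are where they were. Handing in.

```bash
python3 -c "
from cell import workorder; print(workorder.finish_job())"
```

```text
the job is handed in; nothing more can be done
None
```

The job is handed in, no verdict returned: lid shut, valve closed to its stop and backed off two turns (within about 1°), crank handle still gripped at about 61 N, and no bystander visibly moved.

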